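Discharge the roller chute into its catch tray

TASK

Three metal rollers wait in the sloping chute behind its gate. With the fingertips push the catch tray fully home under the mouth of the chute by its upright front plate, then press the pad at the high end of the rocking lever all the way down and keep it down until all three rollers lie in the tray, then let the lever come back up so that the gate closes. Pick nothing up, do not touch the rollers or the gate plate, and leave the other things on the bench where they are.

Things in the scene. Friction and masses are not known exactly. Their poses are not given: they have to be found in the camera images.
- feeder: the whole roller feeder, fixed to the bench (position and yaw differ each time): a plywood base board 10 mm thick, an aluminium chute 54 mm wide that slopes down at 10 degrees along the feeder's -y (floor 50 mm above the bench at the mouth, 79 mm at the upper end 165 mm further along +y), two pivot posts to 136 mm height. Origin: on the bench top, below the middle of the chute's mouth. +x points away from the robot (at yaw 0 along world x), +y up the chute, z up
- rocker (a joint): rocking lever on a pivot 125 mm above the bench, 95 mm up from the mouth; rad, 0 = at rest, gate closed; 0.30 = pad fully down against its stop, gate open. Rollers start to pass at about 0.24. A spring returns it; pressing at the pad takes about 3 N at first and 6 N fully down
- press_pad (a point): centre of the top face of the black rubber pressing pad, 40 x 40 mm, on the high (+y) end of the rocking lever, 135 mm above the bench at rest, 205 mm from the feeder's origin along +y, 110 mm from the pivot. Fully pressed it has gone down about 33 mm; nothing stands below it
- gate_edge (a point): middle of the lower edge of the thin steel gate plate, 44 mm wide and 64 mm high, which hangs from the low end of the lever into the chute 23 mm up from the mouth; rises about 24 mm when the pad is fully down. Not to be touched
- tray (a joint): slide of the catch tray; m, 0 = fully home against its stop; grows as the tray stands out toward the robot (feeder's -x), at most 0.075. Friction about 1.5 N plus light damping; it stays where it is left
- tray_floor (a point): centre of the catch tray's inner floor (axes as the feeder's), 22 mm above the bench. The floor slopes down 8 degrees toward -y. The aluminium tray is open on top, inside 64 mm (x) by 110 mm (y), side walls to 51 mm above the bench, the wall under the chute mouth to 43 mm, the wall at the far low (-y) end to 59 mm
- tray_push (a point): centre of the outer, robot-side face of the upright front plate of the tray, 56 mm wide (y), 38 mm high (from 13 to 51 mm above the bench), 4 mm thick, joined to the tray by a short tongue. Push it along the feeder's +x. The base board, 10 mm high, reaches 103 mm from the origin of the feeder along -x here, so keep the fingertips above it
- roller_1: turned aluminium roller, 30 mm in diameter, 44 mm long, axis along the feeder's x; number 1 from the gate. Origin at its centre. Not to be touched
- roller_2: turned aluminium roller, 30 mm in diameter, 44 mm long, axis along the feeder's x; number 2 from the gate. Origin at its centre. Not to be touched
- roller_3: turned aluminium roller, 30 mm in diameter, 44 mm long, axis along the feeder's x; number 3 from the gate. Origin at its centre. Not to be touched
- glue_bottle: bystander: white squeeze bottle of glue with a yellow label and orange nozzle, 47 mm across, 146 mm high; origin at the centre of its underside
- sander: bystander: brown sanding block, 58 x 91 x 34 mm; origin at the centre of its underside
- jar: bystander: white screw-top jar, 50 mm across, 66 mm high; origin at the centre of its underside

How it is judged (in metres and radians):
On the way, in this order (a step that is already met when the one before it is completed fails the run):
1. the tray is fully home while all three rollers still wait behind the gate (value of joint tray below 0.004 m and y of each of roller_1, roller_2, roller_3 in the frame of feeder above 0.03 m), for 0.1 s.
2. with the lever still pressed, all three rollers are in the tray (x of roller_1 in the frame of tray_floor between -0.032 and 0.032 m and y of roller_1 in the frame of tray_floor between -0.056 and 0.056 m and z of roller_1 in the frame of tray_floor between -0.005 and 0.045 m and x of roller_2 in the frame of tray_floor between -0.032 and 0.032 m and y of roller_2 in the frame of tray_floor between -0.056 and 0.056 m and z of roller_2 in the frame of tray_floor between -0.005 and 0.045 m and x of roller_3 in the frame of tray_floor between -0.032 and 0.032 m and y of roller_3 in the frame of tray_floor between -0.056 and 0.056 m and z of roller_3 in the frame of tray_floor between -0.005 and 0.045 m and value of joint rocker above 0.2 rad), for 0.1 s.
At the end, for the whole second after the job is handed in: The tray is home (within 4 mm), all three rollers lie at rest within the tray's walls, and the lever is back up with the gate closed (within 0.03 rad) (value of joint tray below 0.004 m and value of joint rocker below 0.03 rad and x of roller_1 in the frame of tray_floor between -0.032 and 0.032 m and y of roller_1 in the frame of tray_floor between -0.056 and 0.056 m and z of roller_1 in the frame of tray_floor between -0.005 and 0.045 m and x of roller_2 in the frame of tray_floor between -0.032 and 0.032 m and y of roller_2 in the frame of tray_floor between -0.056 and 0.056 m and z of roller_2 in the frame of tray_floor between -0.005 and 0.045 m and x of roller_3 in the frame of tray_floor between -0.032 and 0.032 m and y of roller_3 in the frame of tray_floor between -0.056 and 0.056 m and z of roller_3 in the frame of tray_floor between -0.005 and 0.045 m and linear speed of each of roller_1, roller_2, roller_3 below 0.03 m/s); the robot touches nothing.
It fails at once if a roller is touched, pushed or lifted by the robot (contact force between any of the fingers, the arm and roller_1 above 0.3 N or contact force between any of the fingers, the arm and roller_2 above 0.3 N or contact force between any of the fingers, the arm and roller_3 above 0.3 N).
It fails at once if the gate plate is moved by hand instead of by the lever (contact force between any of the fingers, the arm and rocker_c4 above 0.5 N).
It fails at once if a bystander is moved or lifted (distance of any of glue_bottle, sander, jar from where it was at the start of the episode above 0.015 m).
It also fails if it takes over 38 s, if anything falls off the work surface, if the arm or the gripper's body presses on something with over 40 N, if the wrist force passes 120 N, or if a joint passes its speed limit or range.

ROBOT

A 6-joint arm with a two-finger parallel gripper is mounted at the origin on a cart in front of the work surface, level with it; the furniture and walls round the work are solid. World frame = base frame: x ahead of the robot, y to its left, z up, the work surface at z = 0. Lengths are in m, angles in degrees, forces in N, time in s.
With the tool pointing down it reaches from about 0.375 to 0.75 m from the base axis. Payload 9 kg.
Tool frame: the origin (TCP) lies midway between the tips of the shut fingers; the grasp point (between the pads) lies 19 mm behind it; z points along the fingers, y is the direction in which the jaws open and shut (so a half turn about z gives the same grasp; the last joint's range is limited). The gripper opens to 85 mm and grips with 20 to 120 N. Pads are 22 mm wide; open, the fingers measure 114 mm over their backs; the gripper's body (76 mm by 85 mm) begins 54 mm behind the grasp point. The pads swing forward as they close: fully open they stand 13 mm farther back than shut.
Start: joints at [-78.192, 5.964, 5.575, 89.605, 0, 77.527], TCP at [0.247, -0.547, 0.2] pointing down, gripper open.
Joint ranges: [-171.21, 171.21], [-48.23, 106.86], [-62.78, 66.21], [-105.2, 120.99], [-86.42, 89.51], [-180, 180]. Speed limits (degrees/s): [127.2, 127.2, 147.25, 180, 180, 180].

INTERFACE

Orientations are given as [roll, pitch, yaw] about the fixed x, y, z axes, in that order (R = Rz(yaw) Ry(pitch) Rx(roll)).
In Python, from cell import r gives the robot as it stands. The module is installed in compiled form; this text tells all that it offers.
- The arm moves only by the tool step_arm, never from a script. Its argument "plan" is a list of rows, each an object with "turn": the turn, a rotation vector about the tool's x, y, z in rad, a list of three; "delta_pos": the shift along the tool's x, y, z in mm, a list of three; "fingers": the opening in per cent of the stroke, from 0 (shut) to 100 (fully open). In form: [{"turn": [ax, ay, az], "delta_pos": [x, y, z], "fingers": fingers}, ...]. A call has 1 to 20 rows; each row is the pose to reach, as a shift and turn from the pose measured when the call began, along the tool's axes at that moment; what a row does not reach only later rows make up. A row lasts 1/10 s, in which the tool goes at most 50 mm and 8.59 degrees, less where a joint would pass 70% of its speed; a pose out of reach is approached as far as the arm can. A call with a gripper value outside its range is refused whole. The fingers move at their own pace and stop on an object; "grip_force" is the grip in N (left out, the last holds). Time passes only in rows, so rows that repeat a pose let the fingers close. It gives the time, the measured TCP pose, the force and the opening at its end, in the units of the state.
- r.observe(): the state, without advancing time (a new reading comes with each control period).
- r.camera(name): name is "scene" or "top" or "wrist"; returns a dict with "pixels" (420x560x3 uint8, red, green, blue), "fov_y" (degrees; the focal length in pixels is half the picture's height over the tangent of half this angle, whatever the lens; pixels are square), "cx", "cy" (the principal point, pixels), "extrinsics" (4x4, takes a point from world to camera coordinates). Camera axes: x right, y down, z forward; pixel columns grow to the right and rows downward; lengths in m; the calibration is good to about 2 mm. A picture is of the moment at which its call begins. There is no depth.
- r.hand_in(): hands the job in, once; it reports no verdict.
The state is a dict: "time_s": time; "joint_positions": joint angles; "qvel": joint speeds; "joint_torque": joint torques, N m; "position": TCP position; "ee_rot": TCP orientation; "wrist_force": force on the tool from outside, world axes, zero at the start; "moment": the same for the moment, N m; "finger_gap": finger opening in m.
Only numpy, scipy, OpenCV 4.12 (cv2) and the standard library are available. Lean on these libraries where they do the work, as an engineer would, in place of code of your own. Each camera call takes 0.05 s, during which the arm holds its last target.

## Working session

There is one attempt and no reset: what is moved stays moved. The work goes in short steps, Python scripts to look and compute and a tool call to move; the robot and the scene stay as the last step left them, time stands still between calls to the robot, and variables do not carry over. Pictures are saved under pics/ and viewed, and the job is handed in when it is done.

Besides the shell and the picture viewer there is one more tool, called after "Emit:" by a JSON object that holds its "name" and its "arguments". step_arm: Moves the arm, as the interface text tells. Its arguments: {"type":"object","properties":{"plan":{"type":"array","items":{"type":"object","properties":{"turn":{"type":"array","items":{"type":"number"}},"delta_pos":{"type":"array","items":{"type":"number"}},"fingers":{"type":"number"}}}},"grip_force":{"type":"number"}},"required":["plan"]}

```bash
mkdir -p pics
python3 - <<'E'
from cell import r
import cv2
print(r.observe())
for n in ["scene","top","wrist"]:
    c=r.camera(n); cv2.imwrite(f"pics/{n}0.png",c["pixels"][:,:,::-1]); print(n,c["fov_y"],c["cx"],c["cy"],c["extrinsics"].tolist() if hasattr(c["extrinsics"],"tolist") else c["extrinsics"])
E
```

```text
{'time_s': 0.0, 'joint_positions': array([-7.81908606e+01,  5.99646864e+00,  5.52749500e+00,  8.96036042e+01,
       -5.95118668e-04,  7.75264365e+01]), 'qvel': array([-0.09319276,  0.08479006, -0.01311088, -0.13754081,  0.00536563,
        0.00699578]), 'joint_torque': array([-1.87653336e-05, -5.56931663e+01,  5.03641820e+01,  1.72797631e-02,
       -3.06308957e-04,  1.08020217e-05]), 'position': array([ 0.2466712 , -0.54655569,  0.1991485 ]), 'ee_rot': array([-1.79929007e+02, -1.50949418e-02,  2.42826939e+01]), 'wrist_force': array([ 0.45132197, -0.25451734,  0.39074397]), 'moment': array([0.0240048 , 0.01595032, 0.00940841]), 'finger_gap': 0.0852299107093865}
scene 54.247599862143836 273.5546643977682 213.2628323285767 [[-0.8654298866622776, -0.501004300766644, 0.005079555595092386, 0.49600096970530144], [-0.25459495539076793, 0.4310078352101174, -0.8656868109640237, 0.2506986648054535], [0.4315234871490663, -0.7504844679277608, -0.5005602295807122, 0.6798756552389239], [0.0, 0.0, 0.0, 1.0]]
top 45.02957130157994 275.91426690546695 213.3403810468194 [[0.00700936459873064, -0.9995971822166044, -0.027501674722579757, -0.04867249990670693], [-0.9964251607938995, -0.004666387878947296, -0.08435119300291391, 0.5911991930278476], [0.08418888136074554, 0.027994608923643378, -0.9960564914333115, 1.1735621942427852], [0.0, 0.0, 0.0, 1.0]]
wrist 64.69969597988141 277.1808173071233 204.98157720688937 [[0.41166751222711484, -0.9113337478105088, -0.0008120827487703733, -0.5993510658954877], [-0.877127796271915, -0.39645753700562725, 0.2710502727513964, -0.03570306112356695], [-0.24733921723801292, -0.11087029112022885, -0.9625648498480526, 0.3781373005806322], [0.0, 0.0, 0.0, 1.0]]
```

View pics/scene0.png

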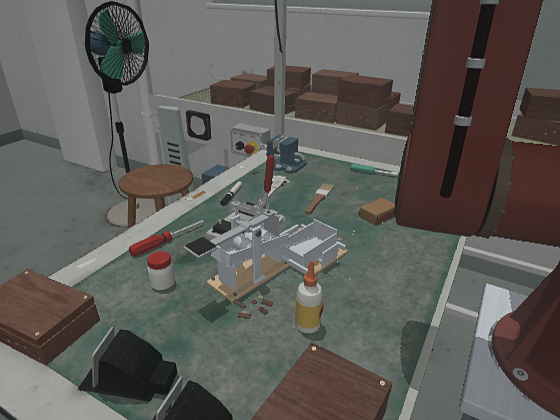

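View pics/top0.png

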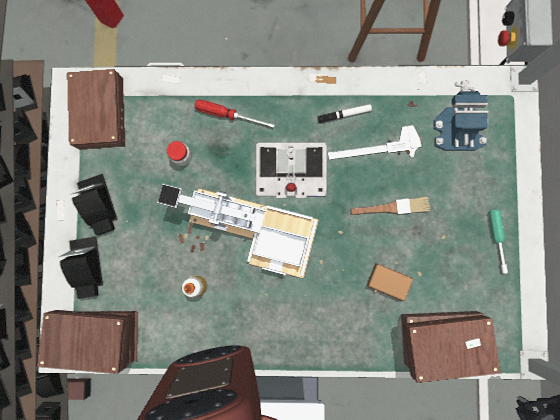

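Run:
```python
import cv2
a=cv2.imread("pics/top0.png")[170:310,140:340]; cv2.imwrite("pics/topz.png",cv2.resize(a,None,fx=4,fy=4,interpolation=cv2.INTER_CUBIC))
a=cv2.imread("pics/scene0.png")[190:350,170:370]; cv2.imwrite("pics/scenez.png",cv2.resize(a,None,fx=3.7,fy=3.7,interpolation=cv2.INTER_CUBIC))
```

```text
(no output)
```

View pics/topz.png

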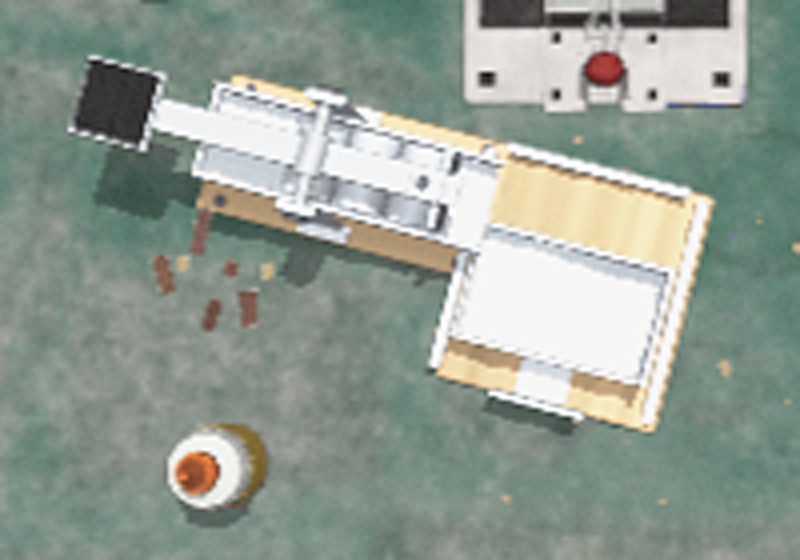

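View pics/scenez.png

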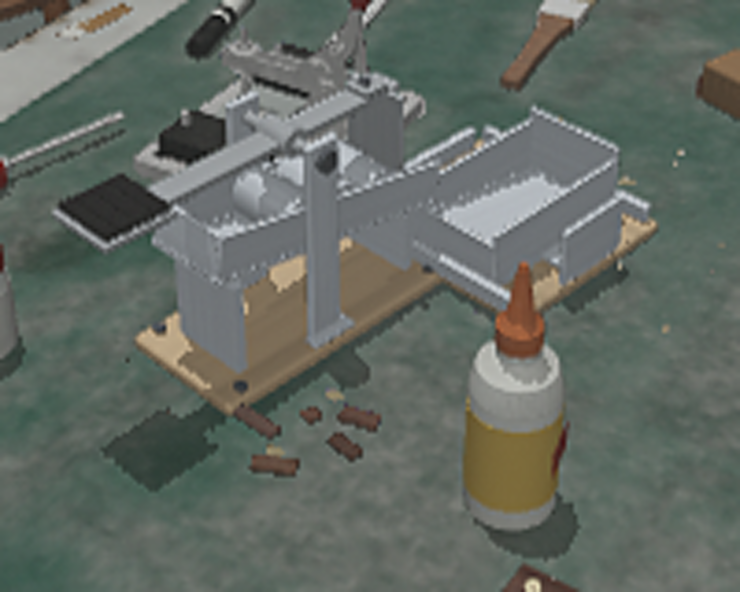

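```bash
cat > h.py <<'E'
import numpy as np
E={"top":(45.02957130157994,275.91426690546695,213.3403810468194,np.array([[0.00700936459873064,-0.9995971822166044,-0.027501674722579757,-0.04867249990670693],[-0.9964251607938995,-0.004666387878947296,-0.08435119300291391,0.5911991930278476],[0.08418888136074554,0.027994608923643378,-0.9960564914333115,1.1735621942427852]])),
"scene":(54.247599862143836,273.5546643977682,213.2628323285767,np.array([[-0.8654298866622776,-0.501004300766644,0.005079555595092386,0.49600096970530144],[-0.25459495539076793,0.4310078352101174,-0.8656868109640237,0.2506986648054535],[0.4315234871490663,-0.7504844679277608,-0.5005602295807122,0.6798756552389239]]))}
def unp(n,u,v,z):
    f,cx,cy,T=E[n]; f=210/np.tan(np.radians(f/2)); R,t=T[:,:3],T[:,3]
    o=-R.T@t; d=R.T@np.array([(u-cx)/f,(v-cy)/f,1]); return o+d*(z-o[2])/d[2]
def prj(n,p):
    f,cx,cy,T=E[n]; f=210/np.tan(np.radians(f/2)); q=T[:,:3]@p+T[:,3]; return f*q[0]/q[2]+cx,f*q[1]/q[2]+cy
E
python3 - <<'E'
from h import *
t=lambda X,Y,z:unp("top",140+(X+.5)/4-.5,170+(Y+.5)/4-.5,z)
s=lambda X,Y,z:unp("scene",170+(X+.5)/3.7-.5,190+(Y+.5)/3.7-.5,z)
P=[t(*c,.135) for c in [(90,57),(165,72),(148,150),(70,132)]]
pad=np.mean(P,0); print("pad top",pad,[np.linalg.norm(P[i]-P[i-1]) for i in range(4)])
S=[s(*c,.135) for c in [(124,174),(170,207),(102,245),(55,209)]]; print("pad scene",np.mean(S,0))
for nm,c in dict(base1=(712,197,.01),base2=(655,430,.01),base3=(232,77,.01),pl1=(490,398,.051),pl2=(580,418,.051),trA=(485,228,.043),trB=(672,270,.059),trC=(640,383,.059),trD=(450,338,.051),mouthL=(503,158,.06),mouthR=(473,248,.06)).items(): print(nm,t(*c))
for nm,c in dict(pl1=(563,232,.051),pl2=(628,195,.051)).items(): print("scene",nm,s(*c))
print("base edge yaw", )
b1,b2=t(712,197,.01),t(655,430,.01); d=b1-b2; print(np.degrees(np.arctan2(d[1],d[0])), np.linalg.norm(d))
p1,p2=t(490,398,.051),t(580,418,.051); d=p1-p2; print(np.degrees(np.arctan2(-d[0],d[1])), np.linalg.norm(d))
for i,j in((1,0),(2,3)): d=P[j]-P[i]; print(np.degrees(np.arctan2(-d[0],d[1])))
b1=unp("top",140+712/4,170+197/4,.01)
b3=t(232,77,.01); d=b3-b1; print(np.degrees(np.arctan2(-d[0],d[1])))
for n,px,z in (("bottle",None,0),):pass
print("bottle tip", t(197,475,.146), "scene base",s(510,500,.0))
E
```

```text
pad top [0.62022616 0.18302847 0.135     ] [np.float64(0.04209418213143516), np.float64(0.0418737387659272), np.float64(0.043256295373388404), np.float64(0.043720654213775974)]
pad scene [0.61645229 0.18952155 0.135     ]
base1 [ 0.57990151 -0.14442952  0.01      ]
base2 [ 0.44165924 -0.11081598  0.01      ]
base3 [0.65104322 0.14458578 0.01      ]
pl1 [ 0.460761   -0.01524752  0.051     ]
pl2 [ 0.44978726 -0.06687298  0.051     ]
trA [ 0.55874496 -0.0109891   0.043     ]
trB [ 0.53439474 -0.1189836   0.059     ]
trC [ 0.47009826 -0.10093565  0.059     ]
trD [0.49486928 0.0080858  0.051     ]
mouthL [ 0.59805984 -0.02193405  0.06      ]
mouthR [ 0.54626169 -0.00520385  0.06      ]
scene pl1 [ 0.46387421 -0.01392913  0.051     ]
scene pl2 [ 0.44619627 -0.0679132   0.051     ]
base edge yaw
-13.666236589548515 0.14227014724723058
-12.000432826508836 0.052778888183221066
-11.104234482752997
-12.675112836209484
-13.953812873762018
bottle tip [0.42167784 0.13370386 0.146     ] scene base [0.41893542 0.14179177 0.        ]
```

Emit:
{"name": "step_arm", "arguments": {"plan": [{"turn": [0,0,-0.3],"delta_pos": [120,-120,0],"fingers": 0},{"turn": [0,0,-0.5],"delta_pos": [170,-170,0],"fingers": 0},{"turn": [0,0,-0.7],"delta_pos": [230,-230,0],"fingers": 0},{"turn": [0,0,-0.911],"delta_pos": [348,-410,0],"fingers": 0},{"turn": [0,0,-0.911],"delta_pos": [348,-410,0],"fingers": 0},{"turn": [0,0,-0.911],"delta_pos": [348,-410,0],"fingers": 0},{"turn": [0,0,-0.911],"delta_pos": [348,-410,0],"fingers": 0},{"turn": [0,0,-0.911],"delta_pos": [348,-410,0],"fingers": 0},{"turn": [0,0,-0.911],"delta_pos": [348,-410,0],"fingers": 0},{"turn": [0,0,-0.911],"delta_pos": [348,-410,0],"fingers": 0},{"turn": [0,0,-0.911],"delta_pos": [348,-410,0],"fingers": 0},{"turn": [0,0,-0.911],"delta_pos": [348,-410,0],"fingers": 0},{"turn": [0,0,-0.911],"delta_pos": [348,-410,0],"fingers": 0},{"turn": [0,0,-0.911],"delta_pos": [348,-410,0],"fingers": 0},{"turn": [0,0,-0.911],"delta_pos": [348,-410,0],"fingers": 0},{"turn": [0,0,-0.911],"delta_pos": [348,-410,0],"fingers": 0},{"turn": [0,0,-0.911],"delta_pos": [348,-410,0],"fingers": 0},{"turn": [0,0,-0.911],"delta_pos": [348,-410,0],"fingers": 0},{"turn": [0,0,-0.911],"delta_pos": [348,-410,0],"fingers": 0},{"turn": [0,0,-0.911],"delta_pos": [348,-410,0],"fingers": 0}]}}

```text
time_s: 2.15
position: [0.3953, -0.0299, 0.1998]
ee_rot: [-180.0, -0.0, 76.5]
wrist_force: [0.5, -0.5, -0.5]
finger_gap: -0.0001
```

Emit:
{"name": "step_arm", "arguments": {"plan": [{"turn": [0,0,0],"delta_pos": [0,0,50],"fingers": 0},{"turn": [0,0,0],"delta_pos": [0,0,100],"fingers": 0},{"turn": [0,0,0],"delta_pos": [0,0,140],"fingers": 0},{"turn": [0,0,0],"delta_pos": [0,0,168],"fingers": 0},{"turn": [0,0,0],"delta_pos": [0,0,168],"fingers": 0},{"turn": [0,0,0],"delta_pos": [0,0,168],"fingers": 0}]}}

```text
time_s: 2.75
position: [0.3953, -0.0297, 0.0326]
ee_rot: [-180.0, -0.1, 76.5]
wrist_force: [0.4, 0.7, 0.3]
finger_gap: -0.0002
```

Run:
```python
from cell import r
import cv2
print(r.observe()["position"])
for n in ["scene","top","wrist"]:
    c=r.camera(n)["pixels"][:,:,::-1]
    if n=="top": c=cv2.resize(c[170:310,140:340],None,fx=4,fy=4,interpolation=cv2.INTER_CUBIC)
    cv2.imwrite(f"pics/{n}1.png",c)
```

```text
[ 0.39529777 -0.02969664  0.03257047]
```

View pics/wrist1.png

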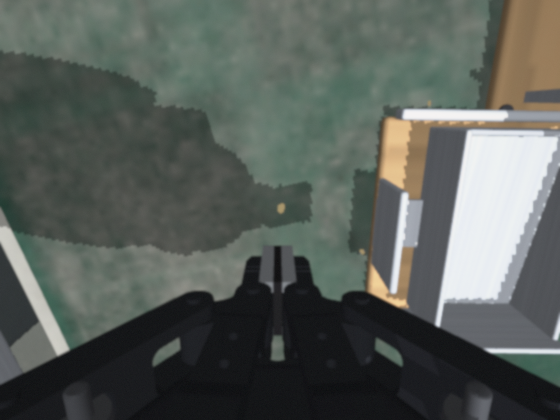

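View pics/scene1.png

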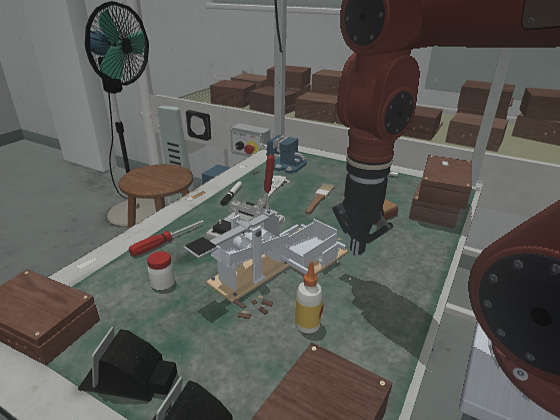

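Emit:
{"name": "step_arm", "arguments": {"plan": [{"turn": [0,0,0],"delta_pos": [0,20,0],"fingers": 0},{"turn": [0,0,0],"delta_pos": [0,35,0],"fingers": 0},{"turn": [0,0,0],"delta_pos": [0,43,0],"fingers": 0},{"turn": [0,0,0],"delta_pos": [0,49,0],"fingers": 0},{"turn": [0,0,0],"delta_pos": [0,55,0],"fingers": 0},{"turn": [0,0,0],"delta_pos": [0,61,0],"fingers": 0},{"turn": [0,0,0],"delta_pos": [0,67,0],"fingers": 0},{"turn": [0,0,0],"delta_pos": [0,72,0],"fingers": 0},{"turn": [0,0,0],"delta_pos": [0,77,0],"fingers": 0},{"turn": [0,0,0],"delta_pos": [0,80,0],"fingers": 0},{"turn": [0,0,0],"delta_pos": [0,80,0],"fingers": 0}]}}

```text
time_s: 4.0
position: [0.4746, -0.0491, 0.0341]
ee_rot: [179.9, -0.0, 76.5]
wrist_force: [-0.4, 0.2, -0.2]
finger_gap: 0.0002
```

Run:
```python
from cell import r
import cv2
s=r.observe();print(s["position"],s["wrist_force"])
for n in ["wrist"]:
    c=r.camera(n)["pixels"][:,:,::-1]
    cv2.imwrite(f"pics/{n}2.png",c)
```

```text
[ 0.47464043 -0.04909598  0.03409391] [-0.38193586  0.18386111 -0.2054701 ]
```

View pics/wrist2.png

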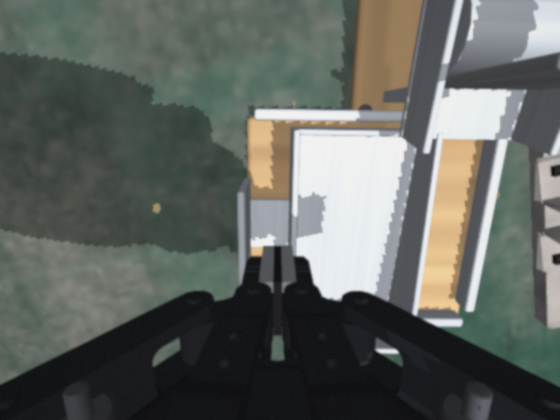

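Run:
```python
from cell import r
import cv2,numpy as np
c=r.camera("wrist");f=210/np.tan(np.radians(c["fov_y"]/2));T=np.array(c["extrinsics"])
p=np.array(r.observe()["position"])
def pr(q):
    q=T[:3,:3]@q+T[:3,3]; return np.round([f*q[0]/q[2]+c["cx"],f*q[1]/q[2]+c["cy"]],1)
print("tcp",pr(p))
o=np.array([.572,-.016,0]);ex=np.array([.972,-.233,0]);ey=np.array([.233,.972,0])
print("tcp feeder",(p-o)@ex,(p-o)@ey)
for x in (-.103,-.09,-.076,-.061): print(x,[pr(o+x*ex+y*ey+np.array([0,0,z])) for y,z in((-.028,.051),(-.08,.051),(-.028,.013))])
print(pr(o+(-.103)*ex+0*ey+[0,0,.01]))
im=c["pixels"][:,:,::-1][80:320,150:430]
cv2.imwrite("pics/w2z.png",cv2.resize(im,None,fx=2.5,fy=2.5,interpolation=cv2.INTER_CUBIC))
t=r.camera("top")["pixels"][:,:,::-1]
cv2.imwrite("pics/t2.png",cv2.resize(t[170:310,140:340],None,fx=4,fy=4,interpolation=cv2.INTER_CUBIC))
t=r.camera("scene")["pixels"][:,:,::-1]
cv2.imwrite("pics/s2.png",cv2.resize(t[190:350,230:430],None,fx=3.7,fy=3.7,interpolation=cv2.INTER_CUBIC))
```

```text
tcp [277.6 238.6]
tcp feeder -0.0873309362458944 -0.05476052503117389
-0.103 [array([245.9, 200.2]), array([248.4, 294.6]), array([251.5, 183.9])]
-0.09 [array([272.4, 200.2]), array([272.8, 294.5]), array([273.2, 183.9])]
-0.076 [array([301. , 200.2]), array([299.1, 294.5]), array([296.5, 183.9])]
-0.061 [array([331.6, 200.2]), array([327.3, 294.5]), array([321.4, 183.9])]
[250.9 136.1]
```

View pics/w2z.png

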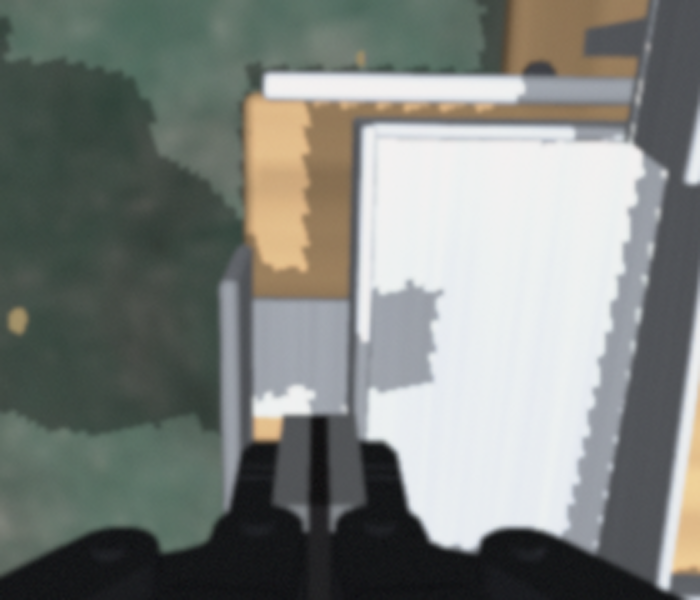

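View pics/s2.png

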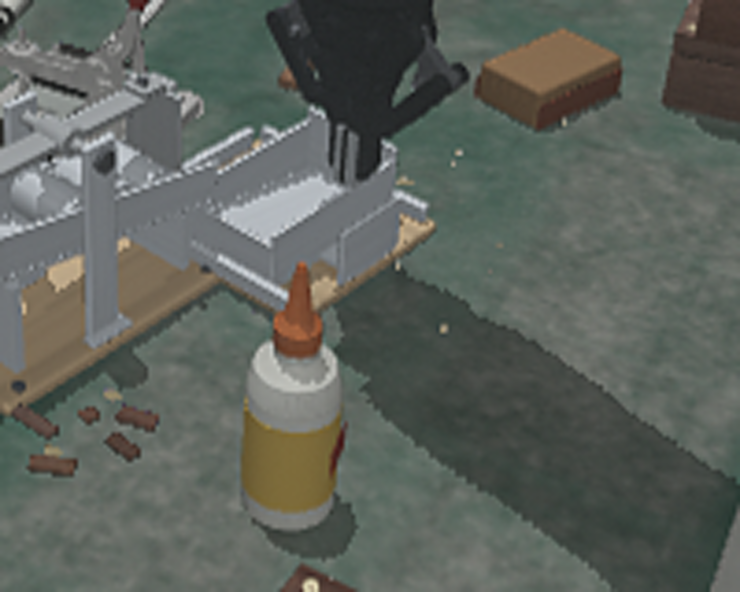

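View pics/t2.png

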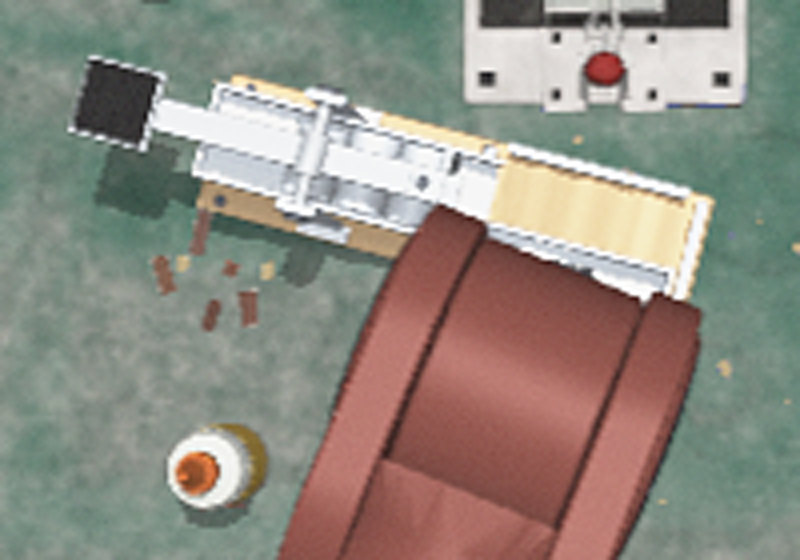

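Run:
```python
from h import *
for z in (.034,.05,.07):
  u,v=prj("scene",np.array([.4746,-.049,z])); print(z,u,v,(u-230)*3.7,(v-190)*3.7)
import cv2
for n in ("0","1"):
  a=cv2.imread(f"pics/scene{n}.png")[200:290,260:370]; cv2.imwrite(f"pics/sz{n}.png",cv2.resize(a,None,fx=7,fy=6,interpolation=cv2.INTER_CUBIC))
```

```text
0.034 323.41029861161076 249.2143985696474 345.6181048629598 219.09327470769534
0.05 323.8928950478851 243.2012057725737 347.4037116771748 196.8444613585227
0.07 324.5084041859312 235.53190936416019 349.6810954879455 168.46806464739268
```

View pics/sz1.png

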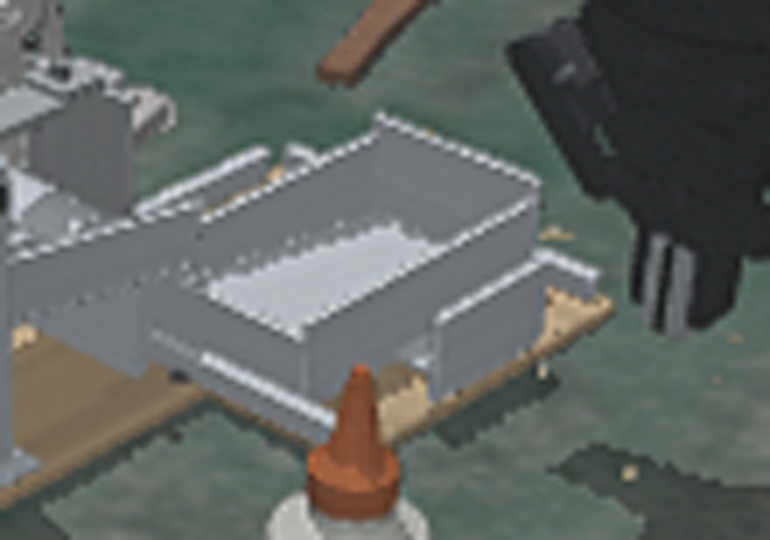

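Run:
```python
from h import *
for z in (.0326,.05,.06):
  u,v=prj("scene",np.array([.3953,-.0297,z])); print(z,(u-260)*7,(v-200)*6)
# start: tip in top? wrist tip vs tcp
for q in ((.460,-.015,.051),(.4475,-.068,.051)):
  u,v=prj("scene",np.array(q)); print((u-260)*7,(v-200)*6)
```

```text
0.0326 660.9679998608947 392.73488437328683
0.05 667.0833527387014 352.24578041252664
0.06 670.6551238360507 328.5974621266854
445.83693844879645 315.7564563069489
551.7674475439907 252.89404185834314
```

Run:
```python
from cell import r
import numpy as np
c=r.camera("wrist");f=210/np.tan(np.radians(c["fov_y"]/2));T=np.array(c["extrinsics"])
s=r.observe();p=np.array(s["position"]);print(s["time_s"],p)
for h in (0,.01,.02,.03,.04):
    for d in (0,.011):
      q=T[:3,:3]@(p+[d*.233,d*.972,h])+T[:3,3]; print(h,d,f*q[0]/q[2]+c["cx"],f*q[1]/q[2]+c["cy"])
```

```text
4.25 [ 0.47427178 -0.0489463   0.03410401]
0 0 277.8977033014461 238.68266460251965
0 0.011 277.90336768863875 220.0659518610884
0.01 0 277.9851624078823 245.6167847514038
0.01 0.011 277.9926444263054 226.08616558001978
0.02 0 278.08271483885557 253.35114546862042
0.02 0.011 278.0924117549369 232.8137931370555
0.03 0 278.1922148386105 262.03275891681045
0.03 0.011 278.20463416239505 240.38130618254772
0.04 0 278.31600046965076 271.84699637376815
0.04 0.011 278.33179929040773 248.9564542921302
```

Emit:
{"name": "step_arm", "arguments": {"plan": [{"turn": [0,0,0],"delta_pos": [0,0,-10],"fingers": 0},{"turn": [0,0,0],"delta_pos": [0,-20,-20],"fingers": 0},{"turn": [0,0,0],"delta_pos": [0,-50,-20],"fingers": 0},{"turn": [0,0,0],"delta_pos": [0,-80,-10],"fingers": 0},{"turn": [0,0,0],"delta_pos": [0,-80,0],"fingers": 0},{"turn": [0,0,0],"delta_pos": [0,-80,12],"fingers": 0},{"turn": [0,0,0],"delta_pos": [0,-80,20],"fingers": 0},{"turn": [0,0,0],"delta_pos": [0,-80,20],"fingers": 0}]}}

```text
time_s: 5.05
position: [0.3961, -0.03, 0.0127]
ee_rot: [180.0, -0.0, 76.5]
wrist_force: [-0.4, 0.1, -0.8]
finger_gap: 0.0001
```

Run:
```python
from cell import r
import cv2
from h import *
s=r.observe();p=s["position"];print(s["position"],s["wrist_force"],s["finger_gap"])
a=r.camera("scene")["pixels"][:,:,::-1][200:300,260:370]; cv2.imwrite("pics/sz3.png",cv2.resize(a,None,fx=7,fy=6,interpolation=cv2.INTER_CUBIC))
for h in (0,.01,.02,.026):
  u,v=prj("scene",p+[0,0,h]); print(h,(u-260)*7,(v-200)*6)
```

```text
[ 0.39608939 -0.03004793  0.01269334] [-0.39488333  0.14516324 -0.79194537] 0.00013044368415778102
0 652.050047791826 436.8140205248776
0.01 655.4546471318201 414.18562244625446
0.02 658.8990187177018 391.2928813062131
0.026 660.9850232873022 377.42841824289485
```

View pics/sz3.png

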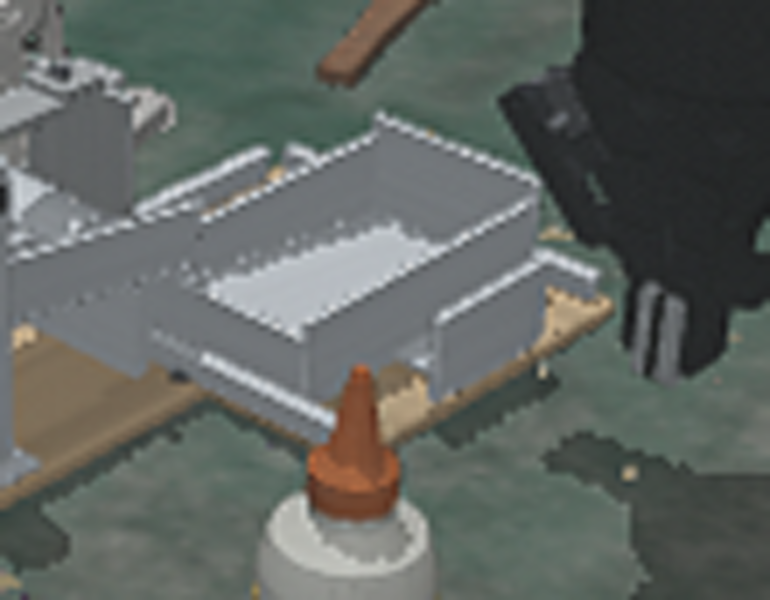

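Emit:
{"name": "step_arm", "arguments": {"plan": [{"turn": [0,0,0],"delta_pos": [0,10,7],"fingers": 0},{"turn": [0,0,0],"delta_pos": [0,28,7],"fingers": 0},{"turn": [0,0,0],"delta_pos": [0,40,7],"fingers": 0},{"turn": [0,0,0],"delta_pos": [0,47,7],"fingers": 0},{"turn": [0,0,0],"delta_pos": [0,54,7],"fingers": 0},{"turn": [0,0,0],"delta_pos": [0,60,7],"fingers": 0}]}}

```text
time_s: 5.7
position: [0.4548, -0.0443, 0.0064]
ee_rot: [180.0, -0.0, 76.5]
wrist_force: [-2.1, -1.3, 0.3]
finger_gap: 0.0003
```

```bash
cat > snap.py <<'E'
import sys,cv2
from cell import r
s=r.observe();print(s["time_s"],s["position"],s["wrist_force"],s["joint_positions"])
for n in sys.argv[2:]:
    c=r.camera(n)["pixels"][:,:,::-1]
    if n=="scene": c=cv2.resize(c[180:340,180:370],None,fx=4,fy=3.7,interpolation=cv2.INTER_CUBIC)
    if n=="top": c=cv2.resize(c[170:310,140:340],None,fx=4,fy=4,interpolation=cv2.INTER_CUBIC)
    cv2.imwrite(f"pics/{n}_{sys.argv[1]}.png",c)
E
python3 snap.py 4 wrist scene
```

```text
5.7 [ 0.45484909 -0.04429064  0.00642697] [-2.11967451 -1.30040095  0.26198432] [-2.20579691e+01 -1.65974534e+01 -3.59540835e+01  7.06372703e+01
  2.86398215e-02  8.14709219e+01]
```

View pics/wrist_4.png

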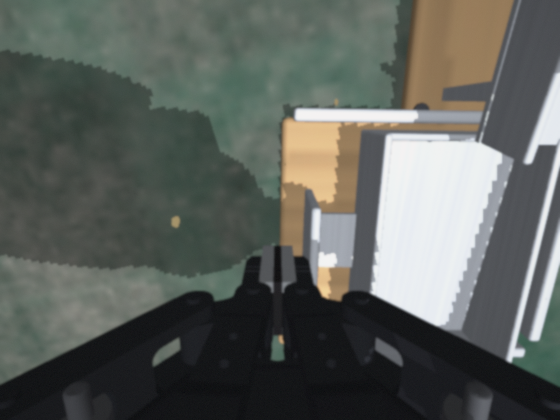

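View pics/scene_4.png

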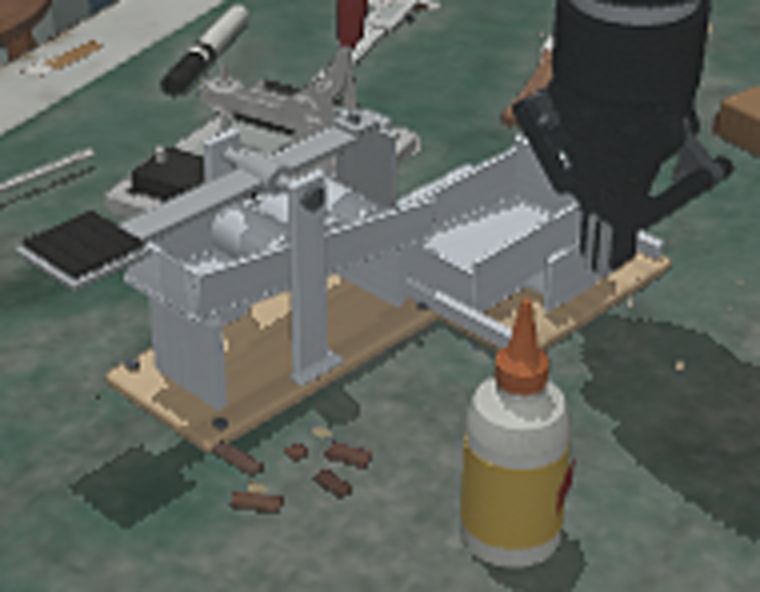

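Emit:
{"name": "step_arm", "arguments": {"plan": [{"turn": [0,0,0],"delta_pos": [0,6,0],"fingers": 0},{"turn": [0,0,0],"delta_pos": [0,11,0],"fingers": 0},{"turn": [0,0,0],"delta_pos": [0,16,0],"fingers": 0},{"turn": [0,0,0],"delta_pos": [0,20,0],"fingers": 0},{"turn": [0,0,0],"delta_pos": [0,22,0],"fingers": 0}]}}

```text
time_s: 6.3
position: [0.477, -0.0496, 0.0065]
ee_rot: [179.9, -0.0, 76.5]
wrist_force: [-1.9, -0.3, 0.4]
finger_gap: -0.0
```

```bash
python3 snap.py 5 wrist scene
```

```text
6.3 [ 0.47695003 -0.04957993  0.00649012] [-1.85896046 -0.26087288  0.38594343] [-2.16507368e+01 -1.22662639e+01 -3.22979320e+01  6.99121213e+01
  4.92272539e-02  8.18763188e+01]
```

View pics/wrist_5.png

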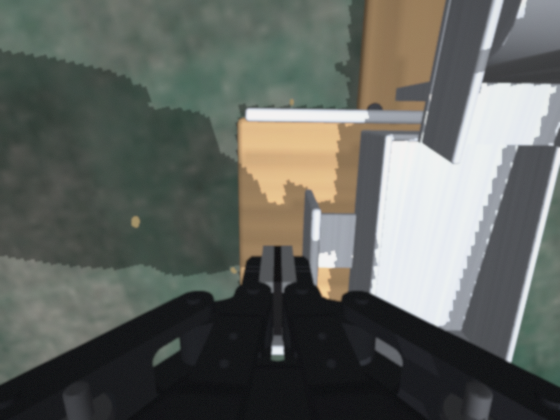

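View pics/scene_5.png

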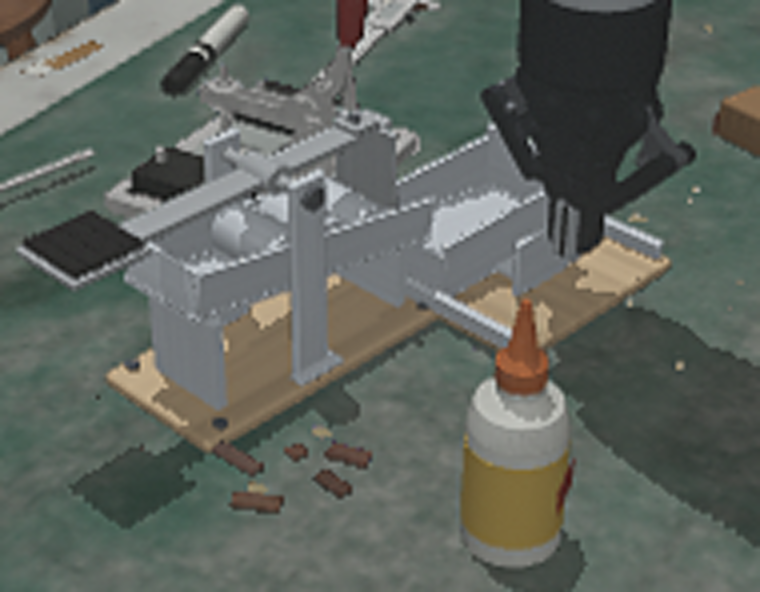

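Still sliding with steady friction force; push on in small steps until the force rises.

Emit:
{"name": "step_arm", "arguments": {"plan": [{"turn": [0,0,0],"delta_pos": [0,5,0],"fingers": 0},{"turn": [0,0,0],"delta_pos": [0,9,0],"fingers": 0},{"turn": [0,0,0],"delta_pos": [0,12,0],"fingers": 0},{"turn": [0,0,0],"delta_pos": [0,12,0],"fingers": 0}]}}

```text
time_s: 6.8
position: [0.4833, -0.051, 0.0061]
ee_rot: [-179.4, -0.0, 76.5]
wrist_force: [-31.8, 5.1, 22.9]
finger_gap: -0.0003
```

Emit:
{"name": "step_arm", "arguments": {"plan": [{"turn": [0,0,0],"delta_pos": [0,-5,0],"fingers": 0},{"turn": [0,0,0],"delta_pos": [0,-20,0],"fingers": 0},{"turn": [0,0,0],"delta_pos": [0,-45,0],"fingers": 0},{"turn": [0,0,0],"delta_pos": [0,-60,-20],"fingers": 0},{"turn": [0,0,0],"delta_pos": [0,-60,-60],"fingers": 0},{"turn": [0,0,0],"delta_pos": [0,-60,-60],"fingers": 0}]}}

```text
time_s: 7.4
position: [0.4287, -0.0383, 0.0717]
ee_rot: [-179.9, 0.1, 76.5]
wrist_force: [1.0, -1.1, 0.2]
finger_gap: 0.0003
```

```bash
python3 snap.py 6 wrist scene
```

```text
7.4 [ 0.42868959 -0.03825775  0.07170109] [ 0.99147914 -1.1120154   0.17970295] [-2.25634786e+01 -2.41364390e+01 -3.49751548e+01  7.92602326e+01
 -7.50157613e-02  8.09492710e+01]
```

View pics/wrist_6.png

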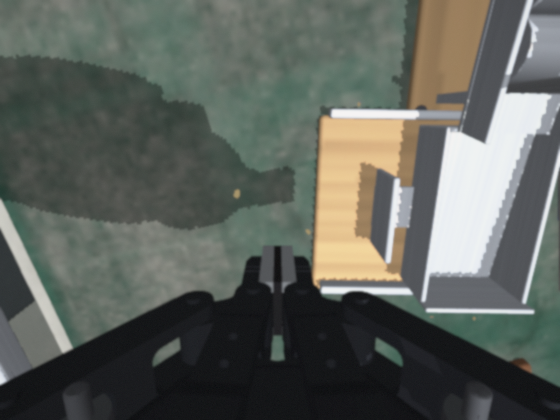

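View pics/scene_6.png

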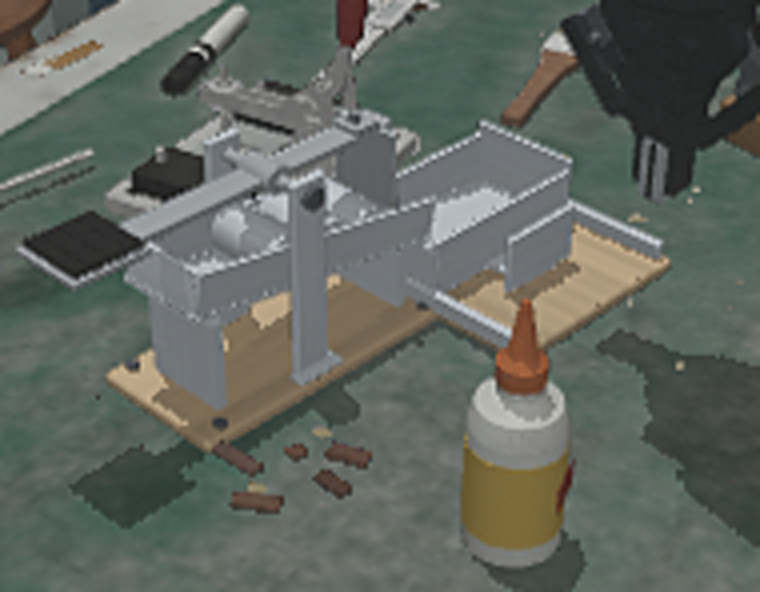

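Run:
```python
from h import *
o=np.array([.572,-.016,0]);ex=np.array([.972,-.233,0]);ey=np.array([.233,.972,0])
F=lambda p:(round((p-o)@ex,4),round((p-o)@ey,4))
s=lambda X,Y,z:unp("scene",180+X/4,180+Y/3.7,z)
for c in [(508,240,.051),(574,203,.051),(483,122,.059),(573,160,.059),(437,246,.0505)]: print(F(s(*c)))
```

```text
(np.float64(-0.0654), np.float64(-0.023))
(np.float64(-0.0668), np.float64(-0.0795))
(np.float64(0.0251), np.float64(-0.1085))
(np.float64(-0.0433), np.float64(-0.1084))
(np.float64(-0.0413), np.float64(0.0078))
```

Emit:
{"name": "step_arm", "arguments": {"plan": [{"turn": [0,0,0],"delta_pos": [0,-5,-50],"fingers": 0},{"turn": [0,0,0],"delta_pos": [0,-5,-100],"fingers": 0},{"turn": [0,0,0],"delta_pos": [40,20,-120],"fingers": 0},{"turn": [0,0,0],"delta_pos": [85,42,-120],"fingers": 0},{"turn": [0,0,0],"delta_pos": [130,65,-120],"fingers": 0},{"turn": [0,0,0],"delta_pos": [175,87,-120],"fingers": 0},{"turn": [0,0,0],"delta_pos": [220,110,-115],"fingers": 0},{"turn": [0,0,0],"delta_pos": [262,131,-110],"fingers": 0},{"turn": [0,0,0],"delta_pos": [262,131,-110],"fingers": 0},{"turn": [0,0,0],"delta_pos": [262,131,-110],"fingers": 0},{"turn": [0,0,0],"delta_pos": [262,131,-110],"fingers": 0}]}}

```text
time_s: 8.6
position: [0.616, 0.1858, 0.1765]
ee_rot: [-179.6, 0.0, 76.5]
wrist_force: [-0.4, -0.1, 0.3]
finger_gap: -0.0003
```

```bash
python3 snap.py 7 wrist scene top
```

```text
8.6 [0.61603104 0.18584698 0.17653843] [-0.39249042 -0.11642759  0.32272586] [5.11539401e+00 1.40379316e+01 1.20725379e+01 8.84405870e+01
 9.93345672e-02 1.08649974e+02]
```

View pics/wrist_7.png

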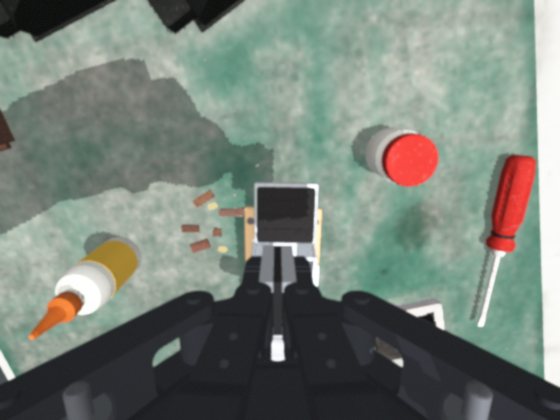

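View pics/scene_7.png

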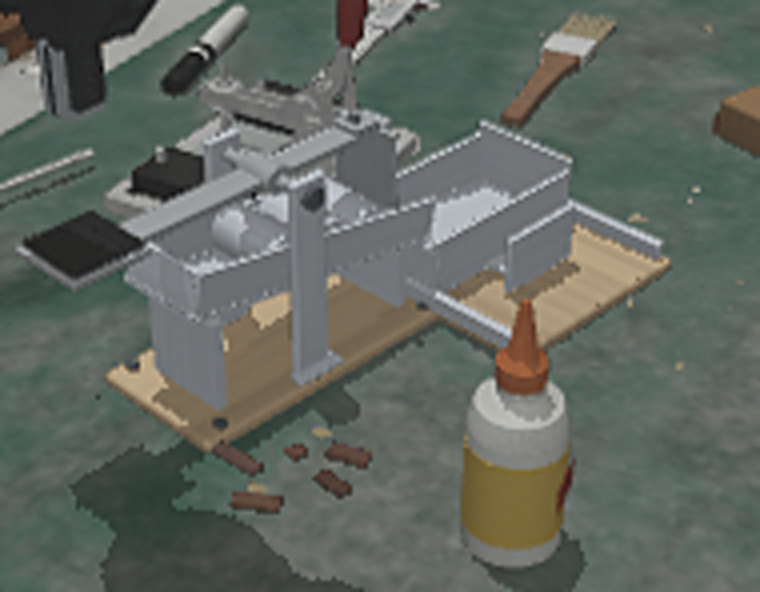

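View pics/top_7.png

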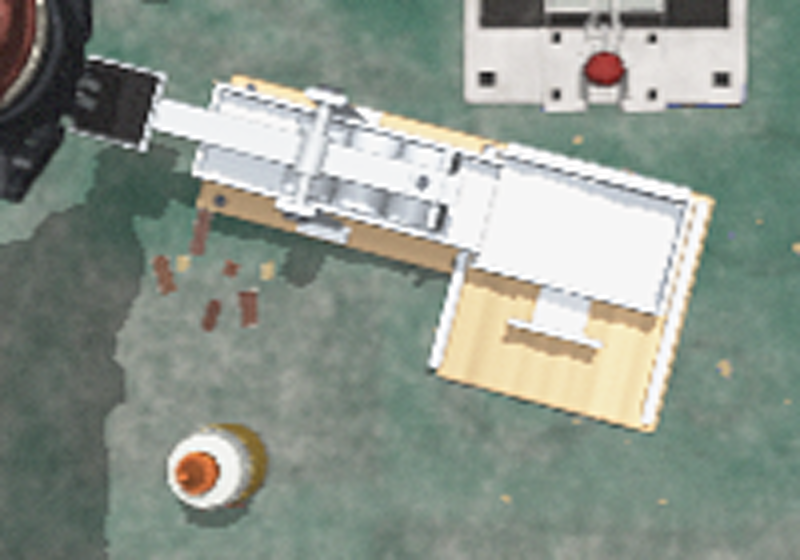

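Run:
```python
from cell import r
import numpy as np
c=r.camera("wrist");f=210/np.tan(np.radians(c["fov_y"]/2));T=np.array(c["extrinsics"]);R,t=T[:3,:3],T[:3,3]
o=-R.T@t
for u,v in((257,185),(317,185),(315,243),(257,243),(286,214)):
    d=R.T@np.array([(u-c["cx"])/f,(v-c["cy"])/f,1]); print(o+d*(.135-o[2])/d[2])
print(r.observe()["position"])
```

```text
[0.60767791 0.20954913 0.135     ]
[0.64668584 0.20018789 0.135     ]
[0.63688228 0.15973634 0.135     ]
[0.59724315 0.16920937 0.135     ]
[0.62192389 0.1852503  0.135     ]
[0.61639716 0.18553172 0.17809037]
```

Emit:
{"name": "step_arm", "arguments": {"plan": [{"turn": [0,0,0],"delta_pos": [1,5,30],"fingers": 0},{"turn": [0,0,0],"delta_pos": [1,5,50],"fingers": 0},{"turn": [0,0,0],"delta_pos": [1,5,60],"fingers": 0},{"turn": [0,0,0],"delta_pos": [1,5,68],"fingers": 0},{"turn": [0,0,0],"delta_pos": [1,5,75],"fingers": 0},{"turn": [0,0,0],"delta_pos": [1,5,80],"fingers": 0},{"turn": [0,0,0],"delta_pos": [1,5,80],"fingers": 0}]}}

```text
time_s: 9.5
position: [0.6215, 0.1856, 0.0984]
ee_rot: [-179.8, -0.0, 76.4]
wrist_force: [-0.5, 0.8, 0.7]
finger_gap: -0.0001
```

Emit:
{"name": "step_arm", "arguments": {"plan": [{"turn": [0,0,0],"delta_pos": [0,0,6],"fingers": 0},{"turn": [0,0,0],"delta_pos": [0,0,10],"fingers": 0},{"turn": [0,0,0],"delta_pos": [0,0,10],"fingers": 0}]}}

```text
time_s: 9.8
position: [0.6218, 0.1855, 0.0882]
ee_rot: [-179.8, -0.0, 76.4]
wrist_force: [1.3, -0.3, 1.9]
finger_gap: 0.0
```

```bash
python3 snap.py 8 wrist scene
```

```text
9.8 [0.62177062 0.18549357 0.08815926] [ 1.32764718 -0.32675371  1.90802402] [5.03477977e+00 1.51425515e+01 4.16711015e+00 7.92039072e+01
 1.04594296e-01 1.08618606e+02]
```

View pics/scene_8.png

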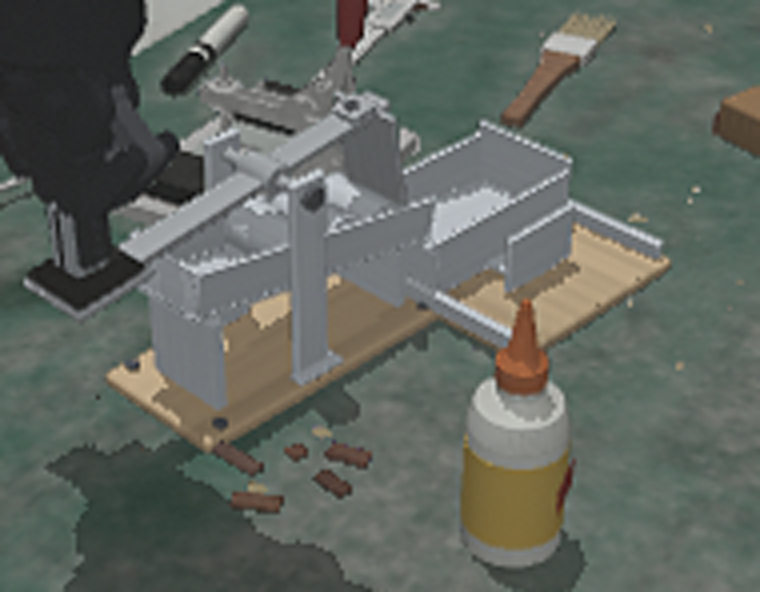

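View pics/wrist_8.png

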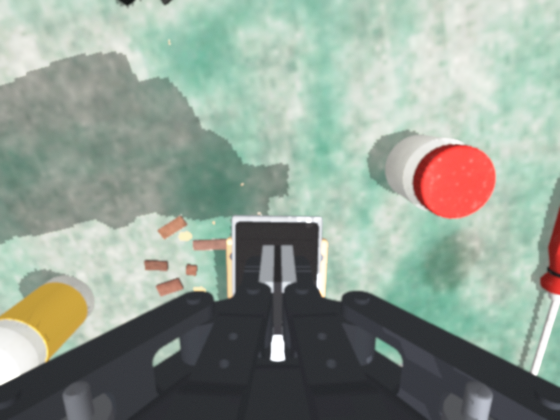

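Emit:
{"name": "step_arm", "arguments": {"plan": [{"turn": [0,0,0],"delta_pos": [0,0,5],"fingers": 0},{"turn": [0,0,0],"delta_pos": [0,0,10],"fingers": 0},{"turn": [0,0,0],"delta_pos": [0,0,14],"fingers": 0},{"turn": [0,0,0],"delta_pos": [0,0,16],"fingers": 0},{"turn": [0,0,0],"delta_pos": [0,0,16],"fingers": 0}]}}

```text
time_s: 10.4
position: [0.6215, 0.1852, 0.0723]
ee_rot: [-179.8, -0.0, 76.4]
wrist_force: [-0.8, -1.8, 6.0]
finger_gap: -0.0001
```

Emit:
{"name": "step_arm", "arguments": {"plan": [{"turn": [0,0,0],"delta_pos": [0,0,3],"fingers": 0},{"turn": [0,0,0],"delta_pos": [0,0,5],"fingers": 0},{"turn": [0,0,0],"delta_pos": [0,0,5],"fingers": 0},{"turn": [0,0,0],"delta_pos": [0,0,5],"fingers": 0}]}}

```text
time_s: 10.8
position: [0.622, 0.185, 0.0708]
ee_rot: [-179.9, 0.0, 76.4]
wrist_force: [-10.6, -3.3, 27.9]
finger_gap: 0.0002
```

```bash
python3 snap.py 9 scene top
```

```text
10.8 [0.62202209 0.18499046 0.07082188] [-10.62941548  -3.25182592  27.90907167] [5.03150275e+00 1.53906259e+01 2.64311029e+00 7.73209101e+01
 2.12492001e-02 1.08629060e+02]
```

View pics/scene_9.png

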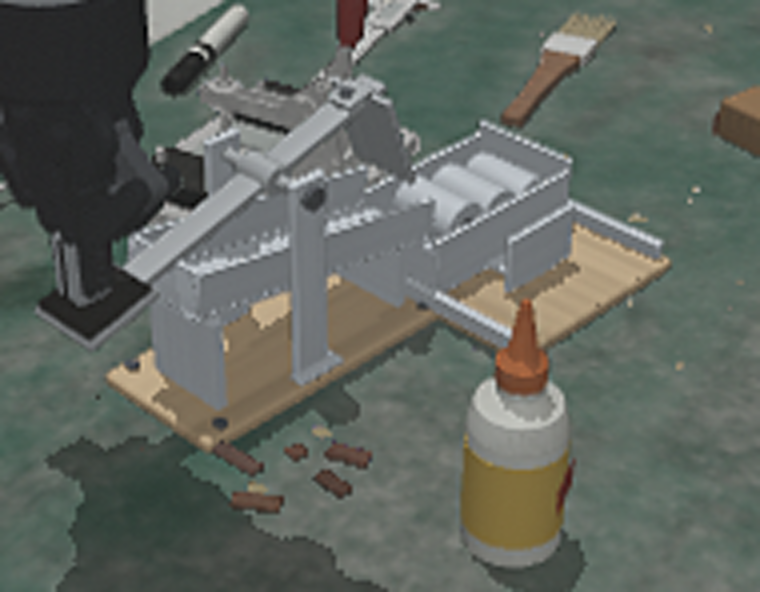

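View pics/top_9.png

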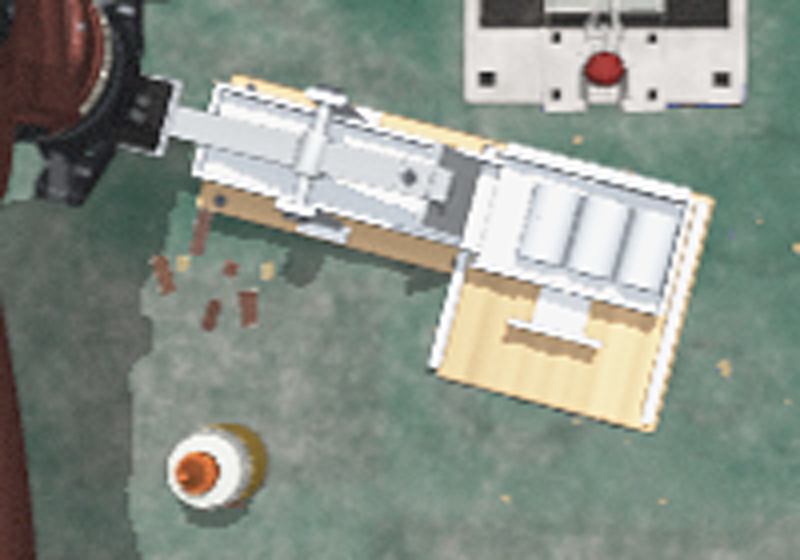

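Emit:
{"name": "step_arm", "arguments": {"plan": [{"turn": [0,0,0],"delta_pos": [0,0,0],"fingers": 0},{"turn": [0,0,0],"delta_pos": [0,0,0],"fingers": 0},{"turn": [0,0,0],"delta_pos": [0,0,0],"fingers": 0},{"turn": [0,0,0],"delta_pos": [0,0,0],"fingers": 0},{"turn": [0,0,0],"delta_pos": [0,0,0],"fingers": 0},{"turn": [0,0,0],"delta_pos": [0,0,0],"fingers": 0},{"turn": [0,0,0],"delta_pos": [0,0,0],"fingers": 0},{"turn": [0,0,0],"delta_pos": [0,0,0],"fingers": 0},{"turn": [0,0,0],"delta_pos": [0,0,0],"fingers": 0},{"turn": [0,0,0],"delta_pos": [0,0,0],"fingers": 0}]}}

```text
time_s: 11.9
position: [0.6222, 0.1852, 0.0717]
ee_rot: [-180.0, -0.0, 76.4]
wrist_force: [-2.4, 0.6, 10.7]
finger_gap: -0.0004
```

```bash
python3 snap.py 10 top
```

```text
11.9 [0.62217187 0.18516793 0.07174037] [-2.35584208  0.64049084 10.65930473] [5.04072264e+00 1.53379691e+01 2.67808936e+00 7.73641226e+01
 3.17435610e-02 1.08631493e+02]
```

View pics/top_10.png

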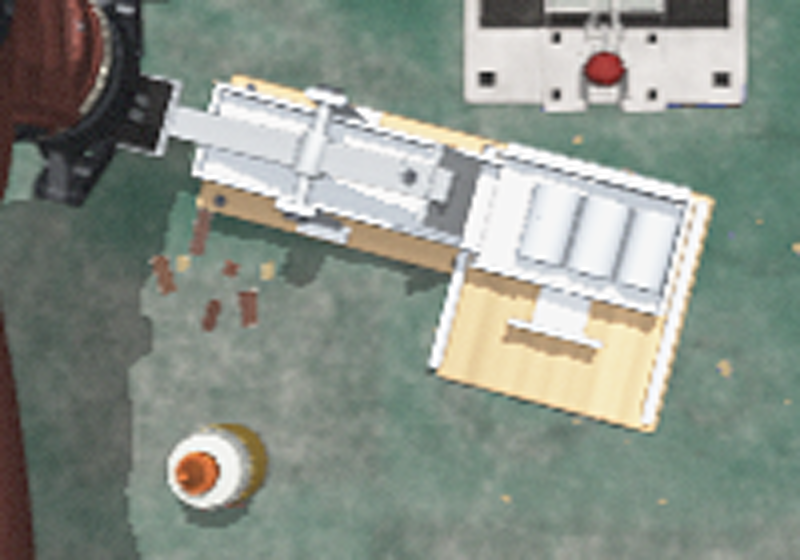

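The three rollers are at rest side by side in the tray. Now I release the lever gently.

Emit:
{"name": "step_arm", "arguments": {"plan": [{"turn": [0,0,0],"delta_pos": [0,0,-5],"fingers": 0},{"turn": [0,0,0],"delta_pos": [0,0,-10],"fingers": 0},{"turn": [0,0,0],"delta_pos": [0,0,-16],"fingers": 0},{"turn": [0,0,0],"delta_pos": [0,0,-22],"fingers": 0},{"turn": [0,0,0],"delta_pos": [0,0,-28],"fingers": 0},{"turn": [0,0,0],"delta_pos": [0,0,-34],"fingers": 0},{"turn": [0,0,0],"delta_pos": [0,0,-50],"fingers": 0},{"turn": [0,0,0],"delta_pos": [0,0,-80],"fingers": 0},{"turn": [0,0,0],"delta_pos": [0,0,-120],"fingers": 0},{"turn": [0,0,0],"delta_pos": [0,0,-120],"fingers": 0},{"turn": [0,0,0],"delta_pos": [0,0,-120],"fingers": 0},{"turn": [0,0,0],"delta_pos": [0,0,-120],"fingers": 0},{"turn": [0,0,0],"delta_pos": [0,0,-120],"fingers": 0}]}}

```text
time_s: 13.25
position: [0.6215, 0.1849, 0.1904]
ee_rot: [-179.8, 0.0, 76.4]
wrist_force: [-0.3, -0.7, -0.4]
finger_gap: 0.0005
```

```bash
python3 snap.py 11 scene top
```

```text
13.25 [0.62150519 0.18492154 0.19035262] [-0.32910768 -0.70808531 -0.41046722] [5.02900829e+00 1.47463803e+01 1.43254192e+01 8.97365942e+01
 2.19923126e-02 1.08625872e+02]
```

View pics/scene_11.png

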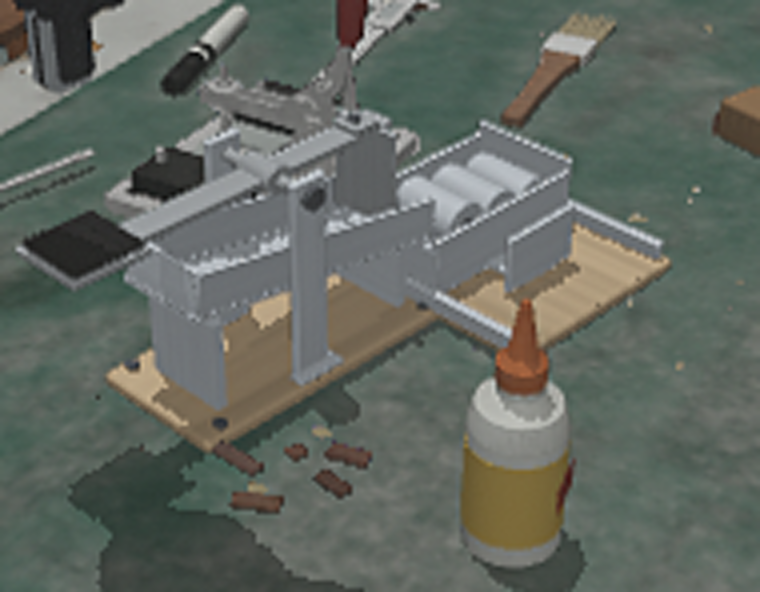

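View pics/top_11.png

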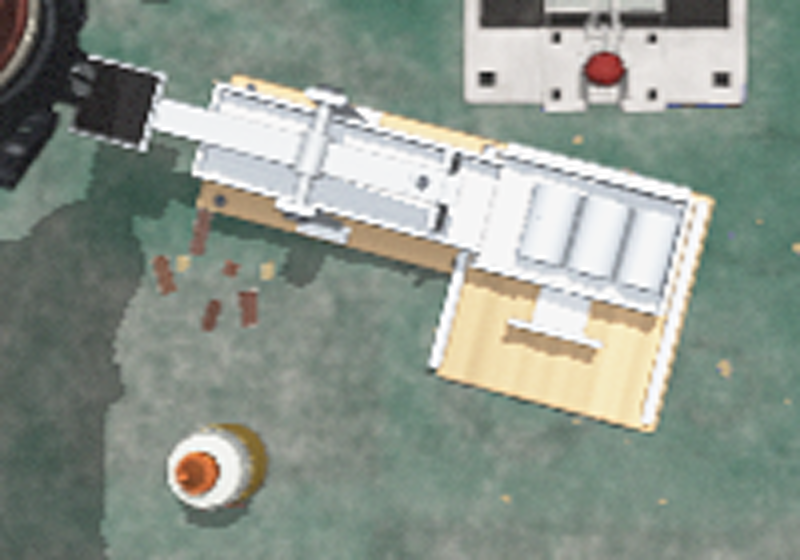

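The lever is back at its rest position, with the pad at the same pixels as at the start. The tray is home against the rail, the rollers are in it, and the gripper is clear.

```bash
python3 -c "
from cell import r
print(r.hand_in())"
```

```text
the job is handed in; nothing more can be done
None
```

I pushed the tray home by its front plate and held the lever pad down until all three rollers were in the tray. Then I let the lever up and handed in at about 13.4 s of the 38 s allowed; hand-in gave no verdict.

**Last checks**
- **Tray:** in the images it sits against the far rail. When I pushed it the last few millimetres, the wrist force rose to about 32 N along the push direction with about 23 N upward. I took that as the stop and backed off.
- **Rollers:** all three lay side by side in the tray, in the same place in pictures 1.1 s apart with the lever held, and again after release.
- **Lever:** the force rose to about 28 N at the stop. After release the pad was back at its starting pixels, so the gate looks closed.
- **Bystanders:** the glue bottle looked unmoved in the last pictures. The sander and jar were not re-measured, and nothing went near them.
- **Robot:** clear of everything at the end, with no force reading beyond noise.

**Disagreements**
- **Fingertip height:** in the images the shut fingertips sit about 25 mm higher than the stated TCP. Because of this my first push passed over the front plate without touching anything. I saw that in the pictures, backed out and pushed again lower.
- **Tray position:** by my own feeder estimate, the scene image put the tray about 9 mm short of centre under the chute. I trusted the hard stop and the overhead view instead, because my feeder origin could be off by several millimetres.

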